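# Set the cherry sample on the viewing stage and hold its mirror flap at balance

## Task

Take the red-capped jar of cherries from the enamel tray and stand it upright, wholly on the round black pad of the viewing stage, without dropping it, and let go of it. Then take the mirror flap by its orange pin, swing it up to its balance point, where it stands upright over its hinge, and hold it still there for the picture: never let it drop or tip over towards the jar, and finish still gripping the pin. Leave the other jar, the steel cup and the tally counter alone.

Things in the scene. Friction and masses are not known exactly. Their poses are not given: they have to be found in the camera images.
- jar_center (a point): The sample jar: clear round jar of dark red cherries with a red cap, 54 mm diameter, 85 mm tall (the cap, 52 mm in diameter, is the top 17 mm), 0.2 kg. It starts standing in the tray, in one of three places. The point is its centre, half-way up; z axis up along the jar.
- pad (a point): Centre of the top face of the round black pad (76 mm diameter) on the grey viewing stage, 34 mm above the work surface; the pad is 4 mm higher than the stage. Fixed in place. Its axes are the stage's: z up, x runs along the flap's hinge axis, y points horizontally from the pad to the hinge, which lies 85 mm away. Stage: x -80 to 80, y -55 to 205 mm.
- flap_pin (a point): Grip point of the flap's orange round pin: 14 mm diameter, parallel to the hinge, sticking out 66 mm from the flap's side at its free edge towards the stage's -x (roughly the robot). The point lies on its axis, 33 mm from the flap's side, 23 mm from the stage's; a 17 mm end disc is 30 mm further out. Below is only the bench (58 mm, flap down). The pin can turn between downward-pointing fingers as the flap swings.
- flap_hinge (a point): Point on the hinge axis at the same place along the axis as flap_pin; 58 mm above the work surface, 108 mm from the pin's centre. Its axes are the stage's.
- flap (a joint): Angle of the mirror flap in rad: white-framed mirror, 140 mm along the hinge, 115 mm to its edge, 10 mm thick, 0.35 kg, free hinge. 0 = lying flat on the side away from the pad (how it starts), growing as it swings up; 1.571 = standing upright, pin straight above the hinge, its balance point; beyond that it falls over towards the pad and the jar. No spring or catch.
- spare_center (a point): Bystander: a jar of the same size with a white cap and yellow-orange fruit, standing in the tray; the point is its centre, half-way up (42.5 mm above its foot).
- cup_center (a point): Bystander: a steel cup, 66 mm diameter, 70 mm tall, standing in the tray; the point is its centre, half-way up.
- tray: White enamel tray with a blue rim, 220 x 240 mm (x, y), rim 20 to 24 mm high, floor 5 mm thick. Fixed. Origin at the centre of its underside. The two jars and the cup stand in it, at least 105 mm from centre to centre.
- counter: Bystander: a steel hand tally counter lying on the bench beyond the work, 48 mm diameter, 36 mm tall with its button. Origin at the centre of its underside.

How it is judged:
On the way, in this order (a step that is already met when the one before it is completed fails the run):
1. the jar stands upright on the pad, let go, while the flap still lies down (horizontal distance between jar_center and pad below 0.012 m and z of jar_center in the frame of pad between 0.038 and 0.047 m and angle between jar_center's own z axis and vertical below 0.1 rad and contact force between the fingers and jar below 0.1 N and linear speed of jar below 0.03 m/s and value of joint flap below 0.15 rad), for 0.2 s.
2. the flap has been swung well up (value of joint flap above 0.8 rad).
At the end, for the whole second after the job is handed in: The flap stands within 0.09 rad (5 degrees) of upright, still (under 0.05 rad/s), held by the fingers with at least 0.5 N and not leaning on the jar; the jar stands upright (within 0.1 rad), at rest and untouched by the fingers, its centre within 12 mm of the pad's centre (horizontal distance between jar_center and pad below 0.012 m and z of jar_center in the frame of pad between 0.038 and 0.047 m and angle between jar_center's own z axis and vertical below 0.1 rad and contact force between the fingers and jar below 0.1 N and linear speed of jar below 0.03 m/s and value of joint flap between 1.481 and 1.661 rad and velocity of joint flap between -0.05 and 0.05 rad/s and contact force between the fingers and flap above 0.5 N and contact force between flap and jar below 0.05 N); the arm keeps its last pose, push and grip.
It fails at once if the white-capped jar, the steel cup or the tally counter is moved by more than 30 mm or tipped ((distance of spare_center from where it was at the start of the episode above 0.03 m or angle between spare_center's own z axis and vertical above 0.4 rad) or (distance of cup_center from where it was at the start of the episode above 0.03 m or angle between cup_center's own z axis and vertical above 0.4 rad) or (distance of counter from where it was at the start of the episode above 0.03 m or angle between counter's own z axis and vertical above 0.4 rad)).
It fails at once if the sample jar is tipped by more than 0.5 rad (angle between jar_center's own z axis and vertical above 0.5 rad).
It fails at once if the sample jar is dropped (falls faster than 0.5 m/s out of the fingers) (contact force between the fingers and jar below 0.05 N and linear speed of jar above 0.5 m/s).
It fails at once if the flap tips over towards the jar (beyond 1.95 rad) (value of joint flap above 1.95 rad).
It fails at once if the flap is let go and drops (over 2 rad/s out of the fingers) (contact force between the fingers and flap below 0.05 N and (velocity of joint flap above 2 rad/s or velocity of joint flap below -2 rad/s)).
It also fails if it takes over 48 s, if anything falls off the work surface, if the arm or the gripper's body presses on something with over 40 N, if the wrist force passes 120 N, or if a joint passes its speed limit or range.

## Robot

A 7-joint arm with a two-finger parallel gripper is mounted at the origin on the work surface. World frame = base frame: x ahead of the robot, y to its left, z up, the work surface at z = 0. Lengths are in m, angles in rad, forces in N, time in s.
With the tool pointing down it reaches from about 0.4 to 0.85 m from the base axis. Payload 4.5 kg.
Tool frame: the origin (TCP) lies midway between the tips of the shut fingers; the grasp point (between the pads) lies 19 mm behind it; z points along the fingers, y is the direction in which the jaws open and shut (so a half turn about z gives the same grasp; the last joint's range is limited). The gripper opens to 88 mm and grips with 3 to 60 N. Pads are 18 mm wide; open, the fingers measure 123 mm over their backs; the gripper's body (75 mm by 187 mm) begins 45 mm behind the grasp point.
Start: joints at [-1.25, 0.689, -0.195, 1.565, 0.157, 0.902, -0.215], TCP at [0.177, 0.6, 0.239] pointing down, gripper open.
Joint ranges: [-3.01, 3.01], [-0.46, 2.08], [-1.47, 1.51], [0.13, 2.56], [-1, 4.14], [0.04, 2.09], [-2.66, 2.66]. Speed limits (rad/s): [2.57, 2.57, 3.14, 3.14, 3.14, 3.14, 3.14].

## Interface

Orientations are given as a 3x3 rotation matrix whose columns are the frame's x, y, z axes.
In Python, from plant import goto, movel, move_j, open_gripper, grasp, sleep, solve_ik, get_image, get_calibration, IKError, finish_job, get_time, get_qpos, get_joint_velocities, get_tau, get_position, get_orientation, get_ft_force, get_ft_torque, get_grip_width gives the robot as it stands. Calls block until the motion is done:
- goto(position, orientation): joint-space move of the TCP to a pose.
- movel(position, attitude=None, max_speed=0.15, threshold=None): straight line of the TCP; attitude=None keeps the orientation; max_speed is the mean speed in m/s. With threshold (N) it stops when the force on the tool has changed by that much, and returns True; else False.
- move_j(angles): joint-space move.
- open_gripper() and grasp(strength=None): open the fingers fully, or close them until they stop; strength is the grip in N (None keeps the last).
- sleep(seconds).
- solve_ik(position, orientation): joint angles nearest the present ones, or None.
- get_image(name): name is "scene" or "top"; returns (picture, depth): 480x640x3 uint8, red, green, blue; 480x640 float32, m along the optical axis (not along the pixel's ray), 0 where there is no reading.
- get_calibration(name): a dict with "mtx" (3x3 intrinsics, pixels), "T" (4x4, takes a point from camera to world coordinates). Camera axes: x right, y up, looking along -z (the intrinsics and any distortion apply to the point x, -y, -z); pixel columns grow to the right and rows downward; lengths in m; the calibration is good to about 2 mm. A picture is of the moment at which its call begins. get_calibration takes no time and is no camera call.
A pose or a line that the arm cannot do raises IKError and nothing moves.
- finish_job(): hands the job in, once; it reports no verdict.
Readings, each from a call of its own:
- get_time(): time.
- get_qpos(): joint angles.
- get_joint_velocities(): joint speeds.
- get_tau(): joint torques, N m.
- get_position(): TCP position.
- get_orientation(): TCP orientation.
- get_ft_force(): force on the tool from outside, world axes, zero at the start.
- get_ft_torque(): the same for the moment, N m.
- get_grip_width(): opening from 0.0 (shut) to 1.0 (fully open).
Only numpy, scipy, OpenCV 4.12 (cv2) and the standard library are available. Lean on these libraries where they do the work, as an engineer would, in place of code of your own. Each camera call takes 0.05 s, during which the arm holds its last target.

## Working session

There is one attempt and no reset: what is moved stays moved. The work goes in short steps, each a Python script; the robot and the scene stay as the last script left them, time stands still between calls to the robot, and variables do not carry over. Pictures are saved under pics/ and viewed, and the job is handed in when it is done.

```bash
ls; mkdir -p pics; python3 - <<'E'
from plant import *
import cv2,numpy as np
for n in ["scene","top"]:
    im,d=get_image(n); cv2.imwrite(f"pics/{n}0.png",im[:,:,::-1]); np.savez(f"{n}0.npz",im=im,d=d)
    c=get_calibration(n); print(n,c)
print(get_time(),get_position(),get_orientation(),get_grip_width())
E
```

```text
pics
scene {'mtx': array([[474.10624425,   0.        , 312.49511041],
       [  0.        , 474.10624425, 240.62367189],
       [  0.        ,   0.        ,   1.        ]]), 'T': array([[-0.16840133, -0.80708445,  0.56591138,  1.24826442],
       [ 0.98571614, -0.13914409,  0.09488212,  0.08999501],
       [ 0.00216534,  0.57380625,  0.81898821,  0.97768591],
       [ 0.        ,  0.        ,  0.        ,  1.        ]])}
top {'mtx': array([[524.658475  ,   0.        , 323.57378619],
       [  0.        , 524.658475  , 239.96480032],
       [  0.        ,   0.        ,   1.        ]]), 'T': array([[-2.52197796e-04,  9.98495710e-01, -5.48293163e-02,
         5.56635003e-01],
       [-9.99894253e-01, -1.04902569e-03, -1.45045858e-02,
        -1.91898737e-02],
       [-1.45402840e-02,  5.48198603e-02,  9.98390386e-01,
         1.09561214e+00],
       [ 0.00000000e+00,  0.00000000e+00,  0.00000000e+00,
         1.00000000e+00]])}
0.1 [0.17668921 0.59890617 0.23798026] [[-9.59167591e-01  2.82838110e-01 -3.68514642e-04]
 [ 2.82838327e-01  9.59166172e-01 -1.65358265e-03]
 [-1.14229414e-04 -1.69029295e-03 -9.99998565e-01]] 0.9969177735501338
```

View pics/scene0.png

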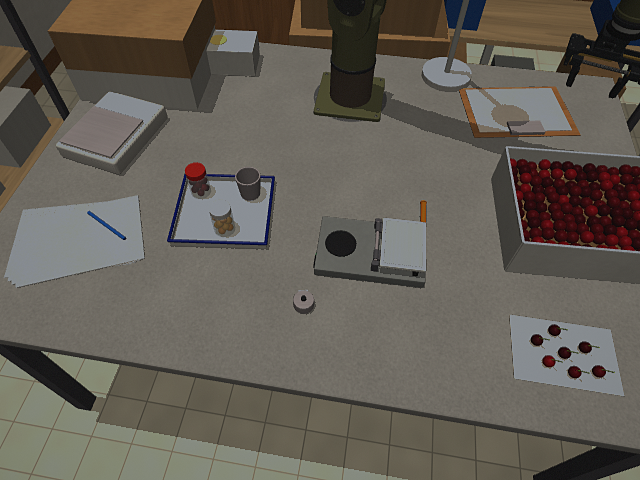

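View pics/top0.png

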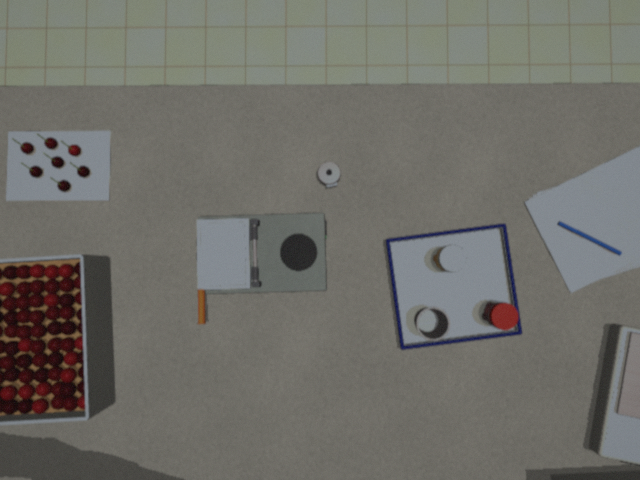

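The top view shows the red cap near (502,316), pad near (298,252), hinge near (255,252) and orange pin near (202,306). In the scene view the red jar is at (196,178) and the pin at (423,211). Next I'll enlarge the crops.

```bash
python3 - <<'E'
import cv2
def crop(n,x0,y0,x1,y1,f,o):
    im=cv2.imread(f"pics/{n}0.png")[y0:y1,x0:x1]
    cv2.imwrite(f"pics/{o}.png",cv2.resize(im,None,fx=f,fy=f,interpolation=cv2.INTER_CUBIC))
crop("top",185,200,345,330,5,"t_stage")
crop("top",380,215,540,355,4,"t_tray")
crop("scene",305,190,445,295,5.5,"s_stage")
crop("scene",160,150,290,255,5,"s_tray")
E
```

```text
(no output)
```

View pics/t_stage.png

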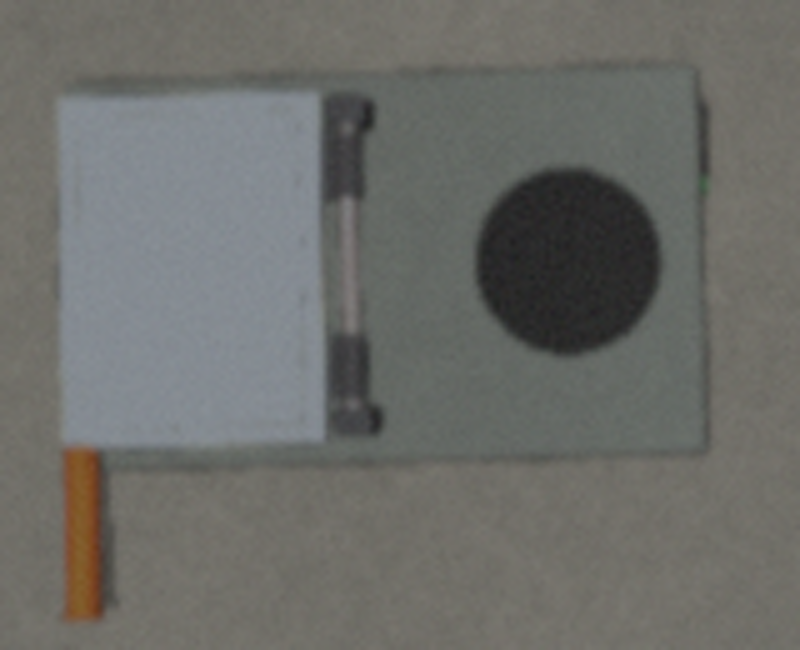

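View pics/t_tray.png

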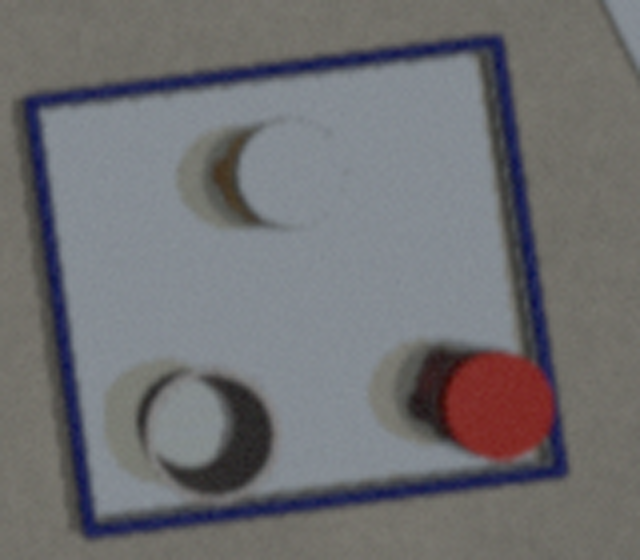

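View pics/s_stage.png

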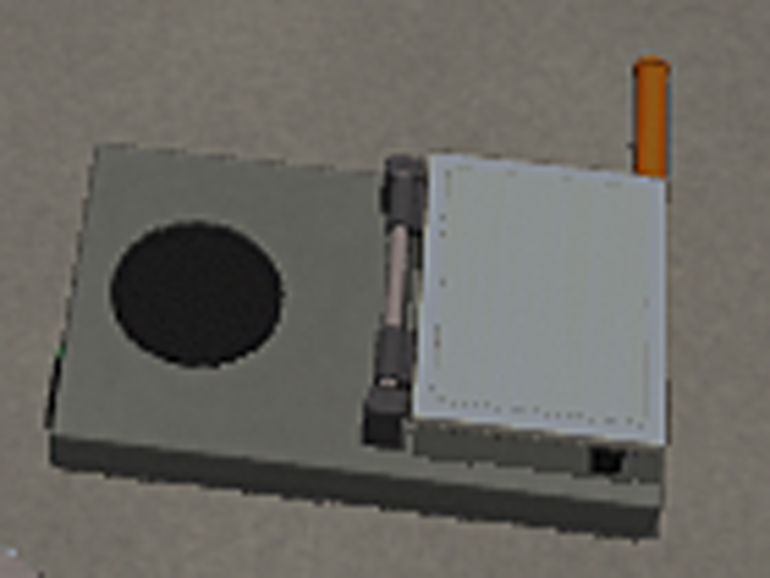

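View pics/s_tray.png

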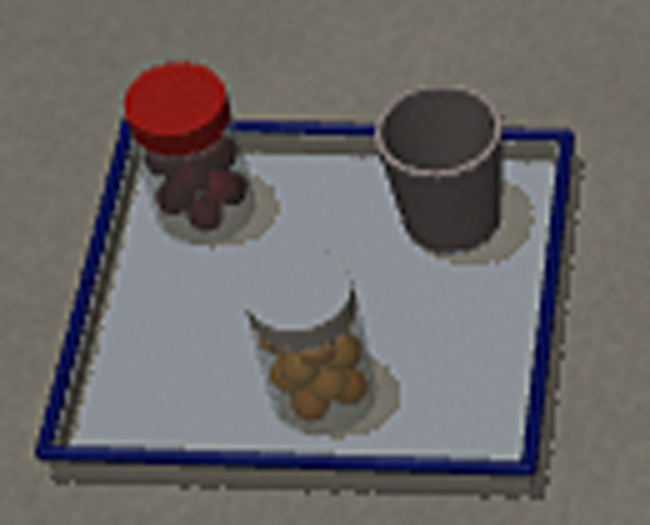

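Pixels I read off the crops:

| Point | Top view | Scene view |
|---|---|---|
| Cap top centre | (504.4,315.9) | (194.8,169.4) |
| Pad | (298.4,251.8) | (340.4,243.0) |
| Pin middle | (201.3,306.4) | (423.2,211.4) |

I'll triangulate these and check the results against depth.

```bash
cat > h.py <<'E'
import numpy as np,cv2
from plant import *
def P(n):
    c=get_calibration(n); W=np.linalg.inv(np.array(c["T"])); return np.array(c["mtx"])@np.diag([1,-1,-1])@W[:3]
def tri(a,b):  # top px, scene px
    X=cv2.triangulatePoints(P("top"),P("scene"),np.array(a,float).reshape(2,1),np.array(b,float).reshape(2,1))
    X=(X[:3]/X[3]).ravel()
    e=[]
    for n,p in (("top",a),("scene",b)):
        q=P(n)@np.append(X,1); e.append(np.round(q[:2]/q[2]-p,2))
    return X,e
def atz(n,p,z):
    c=get_calibration(n);T=np.array(c["T"]);K=np.array(c["mtx"])
    r=np.linalg.inv(K)@[p[0],p[1],1]; r=T[:3,:3]@(r*[1,-1,-1]); o=T[:3,3]
    return o+r*(z-o[2])/r[2]
def cloud(n,d):
    c=get_calibration(n);T=np.array(c["T"]);K=np.array(c["mtx"])
    v,u=np.mgrid[:480,:640]; r=np.stack([(u-K[0,2])/K[0,0],-(v-K[1,2])/K[1,1],-np.ones_like(u,float)],-1)*d[...,None]
    return r@T[:3,:3].T+T[:3,3]
E
python3 - <<'E'
from h import *
np.set_printoptions(precision=4,suppress=True)
for nm,a,b in [("cap",(504.4,315.9),(194.8,169.4)),("pad",(298.4,251.8),(340.4,243.0)),("pin",(201.3,306.4),(423.2,211.4))]:
    print(nm,*tri(a,b))
print("atz cap",atz("top",(504.4,315.9),.09),atz("scene",(194.8,169.4),.09))
print("pad",atz("top",(298.4,251.8),.034),atz("scene",(340.4,243),.034))
print("pin",atz("top",(201.3,306.4),.058),atz("scene",(423.2,211.4),.058))
for n in ["top","scene"]:
    z=np.load(n+"0.npz"); im=z["im"]; C=cloud(n,z["d"]); hsv=cv2.cvtColor(im,cv2.COLOR_RGB2HSV)
    v,u=np.mgrid[:480,:640]
    H,S,V=[hsv[...,i].astype(int) for i in range(3)]
    def rep(nm,m):
        m=m&(z["d"]>0); p=C[m]
        v_,u_=np.where(m)
        print(n,nm,m.sum(),"px",u_.mean(),v_.mean(),"mean",p.mean(0),"med",np.median(p,0),"min",np.percentile(p,2,0),"max",np.percentile(p,98,0)); return p
    box=lambda x0,y0,x1,y1:(u>=x0)&(u<x1)&(v>=y0)&(v<y1)
    bt={"top":[(470,290,530,345),(275,230,322,275),(190,285,215,330)],"scene":[(180,155,212,185),(322,225,360,262),(415,195,435,226)]}[n]
    p=rep("cap",box(*bt[0])&((H<6)|(H>174))&(S>170)&(V>80))
    rep("pad",box(*bt[1])&(V<65))
    p=rep("pin",box(*bt[2])&(H>6)&(H<22)&(S>150))
    x=p[:,0];print(" pin slope dy/dx",np.polyfit(x,p[:,1],1))
    if n=="top":
        # mirror top plane and stage edges
        for b_ in [(205,225,240,280)]: rep("mirror",box(*b_))
        rep("stage",box(265,222,275,285)); rep("bench",box(220,310,300,340)); rep("tray",box(400,260,440,290))
E
```

```text
cap [ 0.4673 -0.3468  0.0903] [array([-0.22,  0.05]), array([-0.2 , -0.03])]
pad [0.5909 0.0478 0.0329] [array([-0.24,  0.04]), array([-0.25,  0.  ])]
pin [0.4827 0.2371 0.0621] [array([-0.43,  0.04]), array([-0.42,  0.04])]
atz cap [ 0.4674 -0.3473  0.09  ] [ 0.4671 -0.3464  0.09  ]
pad [0.591  0.0472 0.034 ] [0.5916 0.0485 0.034 ]
pin [0.4825 0.2373 0.058 ] [0.4791 0.2388 0.058 ]
top cap 479 px 504.1440501043841 316.0208768267223 mean [ 0.4671 -0.3469  0.0897] med [ 0.4671 -0.3469  0.0898] min [ 0.4465 -0.3693  0.0858] max [ 0.4879 -0.3243  0.0933]
top pad 1043 px 298.17162032598276 251.80057526366252 mean [0.591  0.0477 0.0337] med [0.5906 0.0481 0.0337] min [0.5582 0.0155 0.0299] max [0.6249 0.0805 0.0378]
top pin 179 px 201.31843575418995 307.1005586592179 mean [0.4816 0.2359 0.0634] med [0.4815 0.2359 0.0633] min [0.4526 0.2306 0.0581] max [0.513  0.2408 0.067 ]
 pin slope dy/dx [0.0353 0.2189]
top mirror 1915 px 222.0167101827676 252.02140992167102 mean [0.5898 0.1963 0.0634] med [0.5898 0.1962 0.0634] min [0.5385 0.1629 0.0593] max [0.6414 0.2297 0.067 ]
top stage 629 px 269.
[... 323 characters left out ...]
 1193 px 419.4836546521375 274.5322715842414 mean [ 0.5447 -0.2013  0.0071] med [ 0.5438 -0.2017  0.0049] min [ 0.5149 -0.2401  0.0003] max [ 0.5747 -0.1618  0.055 ]
scene cap 229 px 194.2882096069869 169.61572052401746 mean [ 0.4681 -0.3473  0.0902] med [ 0.4684 -0.3476  0.0902] min [ 0.4442 -0.37    0.0868] max [ 0.4905 -0.3248  0.0939]
scene pad 649 px 340.3112480739599 243.15254237288136 mean [0.5923 0.0483 0.0345] med [0.5924 0.0483 0.0345] min [0.5565 0.0141 0.0304] max [0.6265 0.0823 0.0386]
scene pin 111 px 422.92792792792795 210.54954954954954 mean [0.4819 0.2369 0.0647] med [0.4821 0.2367 0.0648] min [0.4505 0.2312 0.0594] max [0.5159 0.2434 0.0687]
 pin slope dy/dx [0.0319 0.2216]
```

Both views and depth agree:

| Point | x, y (m) | Height (m) | Check |
|---|---|---|---|
| Jar | (0.4674, -0.347) | cap top 0.090 | matches 5 + 85 mm |
| Pad | (0.591, 0.048) | 0.034 | matches the given height |
| Pin | (0.482, 0.2365) | about 0.058–0.062 | stage yaw about 0.032 rad |

The pad plus stage offsets predict the pin at (0.482, 0.2377), which is consistent. Next I'll check IK for the grasp options.

```bash
cat >> h.py <<'E'
TH=0.032
JAR=np.array([.4674,-.347]); PAD=np.array([.5912,.048]); PIN=np.array([.482,.2368])
def R(a): # tool down, jaw (y axis) at world yaw a
    y=np.array([np.cos(a),np.sin(a),0]); z=np.array([0,0,-1.]); return np.column_stack([np.cross(y,z),y,z])
E
python3 - <<'E'
from h import *
np.set_printoptions(precision=2,suppress=True)
for nm,p in [("jar",[*JAR,.041]),("pad",[*PAD,.071]),("pin",[*PIN,.04]),("pintop",[.4854,.1288,.147])]:
    for a in [-90,-45,0,45,90,135,180]:
        try: print(nm,a,solve_ik(p,R(np.radians(a)+TH)))
        except IKError as e: print(nm,a,"err")
E
```

```text
jar -90 [ 0.46  0.94  0.18  1.83 -0.38  0.4  -0.62]
jar -45 [ 0.53  0.93  0.05  1.83 -0.1   0.39 -0.1 ]
jar 0 [ 0.63  0.92 -0.13  1.82  0.25  0.41  0.35]
jar 45 [ 0.9   0.99 -0.61  1.81  0.92  0.65  0.55]
jar 90 [ 0.81  0.96 -0.44  1.82  0.74  0.54  1.48]
jar 135 [ 0.83  0.96 -0.49  1.81  0.79  0.57  2.22]
jar 180 [ 0.32  0.98  0.44  1.84 -0.81  0.51 -1.79]
pad -90 [-0.34  0.92  0.33  1.8  -0.55  0.52 -1.19]
pad -45 [-0.24  0.89  0.15  1.79 -0.25  0.47 -0.68]
pad 0 [-0.15  0.88 -0.02  1.79  0.04  0.47 -0.16]
pad 45 [-0.05  0.89 -0.2   1.78  0.32  0.5   0.36]
pad 90 [ 0.06  0.91 -0.39  1.78  0.58  0.57  0.91]
pad 135 [ 0.15  0.94 -0.56  1.77  0.77  0.66  1.54]
pad 180 [ 0.25  0.99 -0.75  1.77  0.94  0.79  2.18]
pin -90 [-0.67  0.92  0.22  1.97 -0.6   0.32 -1.5 ]
pin -45 [-0.6   0.9   0.1   1.97 -0.28  0.28 -1.02]
pin 0 [-0.54  0.9  -0.    1.97  0.01  0.28 -0.52]
pin 45 [-0.48  0.9  -0.1   1.96  0.27  0.29  0.02]
pin 90 [-0.42  0.9  -0.2   1.96  0.51  0.33  0.57]
pin 135 [-0.34  0.92 -0.35  1.96  0.76  0.4   1.12]
pin 180 [-0.22  0.95 -0.55  1.95  0.98  0.54  1.7 ]
pintop -90 [-0.57  0.71  0.36  2.04 -0.53  0.48 -1.35]
pintop -45 [-0.47  0.69  0.19  2.03 -0.28  0.44 -0.82]
pintop 0 [-0.37  0.68  0.02  2.03 -0.04  0.44 -0.28]
pintop 45 [-0.26  0.68 -0.14  2.02  0.21  0.46  0.26]
pintop 90 [-0.15  0.69 -0.32  2.01  0.43  0.5   0.82]
pintop 135 [-0.04  0.72 -0.5   2.01  0.63  0.57  1.41]
pintop 180 [ 0.08  0.77 -0.72  2.    0.81  0.69  2.  ]
```

```bash
python3 - <<'E'
from h import *
goto([*JAR,.22],R(TH)); print(get_time(),get_position())
movel([*JAR,.12],max_speed=.2)
im,d=get_image("scene"); cv2.imwrite("pics/s1.png",cv2.resize(im[100:280,120:300,::-1],None,fx=3,fy=3))
im,d=get_image("top"); cv2.imwrite("pics/t1.png",cv2.resize(im[215:375,380:560,::-1],None,fx=3,fy=3))
print(get_time(),get_position(),get_ft_force())
E
```

```text
3.55 [ 0.46807307 -0.34614651  0.21998929]
4.3 [ 0.46840674 -0.34759359  0.12143366] [-0.81886408  0.31376058 -0.77552016]
```

View pics/s1.png

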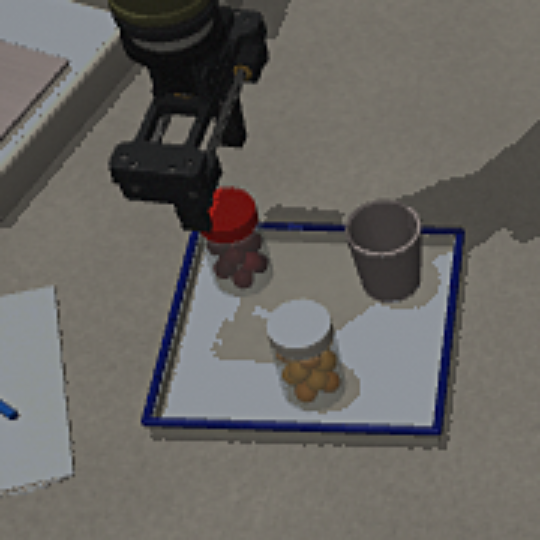

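The picture shows the fingers above the jar and straddling it along x: the front finger is at crop (195,215) and the cap at (230,213). Nothing is touching, so I'll descend and grasp.

```bash
python3 - <<'E'
from h import *
print(movel([*JAR,.041],max_speed=.12,threshold=8), get_position())
grasp(20); sleep(.2); print(get_grip_width(), get_grip_width()*88, get_ft_force(), get_position())
z0=get_position()[2]
movel([*get_position()[:2],z0+.02],max_speed=.08); print(get_grip_width(),get_ft_force(),get_position())
movel([*JAR,.19],max_speed=.15)
im,d=get_image("scene"); cv2.imwrite("pics/s2.png",cv2.resize(im[70:270,120:320,::-1],None,fx=3,fy=3))
print(get_time(),z0,get_position(),get_grip_width(),get_ft_force())
E
```

```text
False [ 0.4678248  -0.34734099  0.04158377]
0.6068167218706146 53.399871524614085 [-0.54040949  0.27440156  4.57867621] [ 0.46735741 -0.34704106  0.04119765]
0.6074883083455105 [-0.11979358  0.80986501 -2.62124155] [ 0.46780807 -0.3473156   0.06186465]
7.3833 0.04119764609788669 [ 0.46673495 -0.34651016  0.18889628] 0.6058260153219832 [ 0.60501855  0.00341947 -1.76988062]
```

View pics/s2.png

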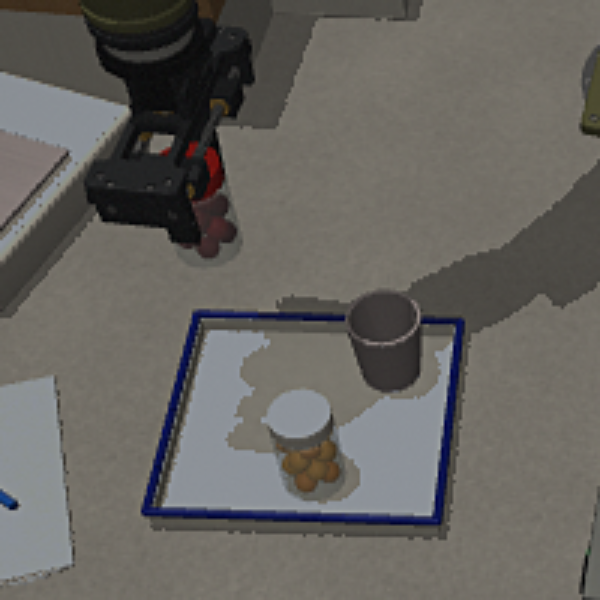

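The jar hangs upright in the fingers, with the cap at crop (205,165) and the base at (205,260). Its foot is 36.2 mm below the TCP. I'll carry it over the pad.

```bash
python3 - <<'E'
from h import *
goto([*PAD,.18],R(TH)); print(get_time(),get_position(),get_grip_width())
movel([*PAD,.085],max_speed=.12)
sleep(.1)
for n,b in (("scene",(300,150,460,290)),("top",(185,190,345,330))):
    im,d=get_image(n); cv2.imwrite(f"pics/{n[0]}3.png",cv2.resize(im[b[1]:b[3],b[0]:b[2],::-1],None,fx=4,fy=4,interpolation=cv2.INTER_CUBIC))
print(get_time(),get_position(),get_grip_width(),get_ft_force())
E
```

```text
8.9167 [0.59127284 0.04569787 0.18000003] 0.6064427416658175
10.0583 [0.59172221 0.04805691 0.08578852] 0.6084867813638645 [-0.07200411 -0.18907011 -1.80730151]
```

View pics/s3.png

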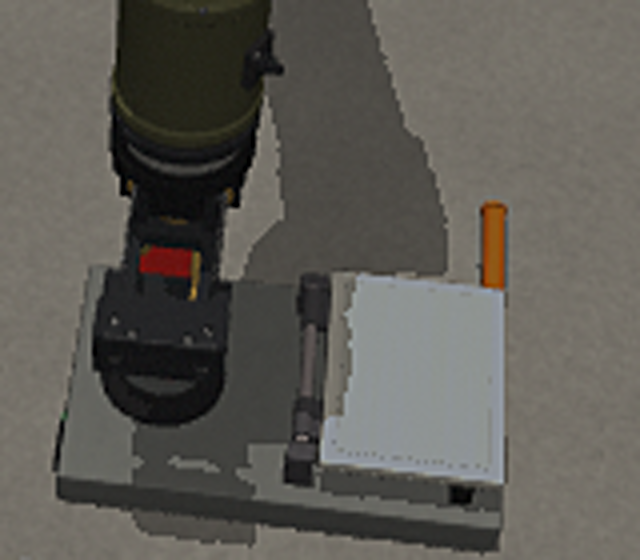

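View pics/t3.png

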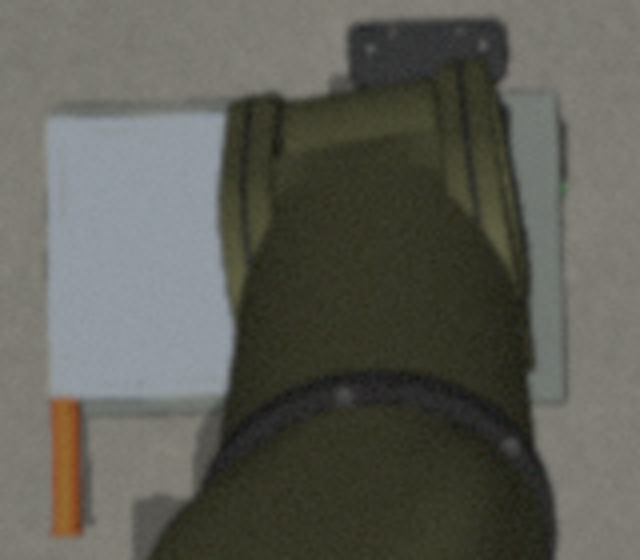

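In the scene view the jar hangs centred over the pad, with the pad edge at crop (160,415). The top view is blocked by the arm. I'll lower until contact, release and retreat.

```bash
python3 - <<'E'
from h import *
print(movel([*PAD,.074],max_speed=.08,threshold=4),get_position())
print(movel([*PAD,.0685],max_speed=.03,threshold=3),get_position(),get_ft_force())
sleep(.1);p=get_position();print(p,get_time())
open_gripper(); sleep(.2)
movel([*p[:2],.17],max_speed=.12)
goto([*PIN,.17],R(TH+np.pi/2)); sleep(.1)
for n,b in (("scene",(300,150,460,290)),("top",(185,190,345,330))):
    im,d=get_image(n); np.savez(f"{n}4.npz",im=im,d=d); cv2.imwrite(f"pics/{n[0]}4.png",cv2.resize(im[b[1]:b[3],b[0]:b[2],::-1],None,fx=4,fy=4,interpolation=cv2.INTER_CUBIC))
print(get_time(),get_position(),get_grip_width(),get_ft_force())
E
```

```text
False [0.59053893 0.04796395 0.07323727]
True [0.59184957 0.04805631 0.06986319] [ 0.52997866 -0.2329465   3.38961135]
[0.59183357 0.04801426 0.06985456] 10.675
13.6083 [0.48298617 0.23521025 0.1697155 ] 0.995656065250172 [ 0.33999007 -0.85989805  0.00655379]
```

View pics/s4.png

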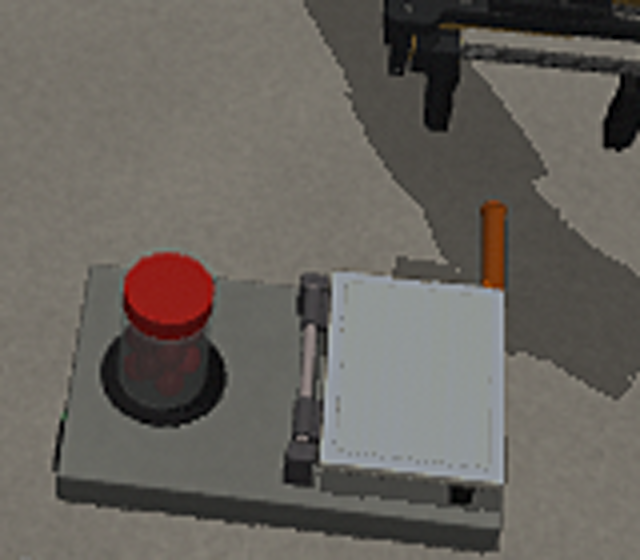

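View pics/t4.png

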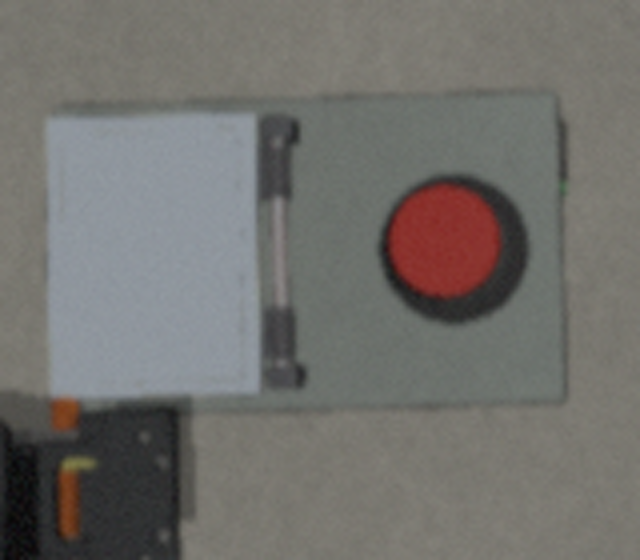

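The jar stands on the pad. Its cap centre is at top px (295.9,249.6) and scene px (341.9,221.6). The fingers straddle the pin at the same time. I'll verify the jar position, then descend on the pin and grip it.

```bash
python3 - <<'E'
from h import *
np.set_printoptions(precision=4,suppress=True)
print(tri((295.9,249.6),(341.9,221.6)), atz("top",(295.9,249.6),.119), PAD)
for n,b in (("top",(270,225,325,280)),("scene",(325,205,360,236))):
    z=np.load(n+"4.npz");hsv=cv2.cvtColor(z["im"],cv2.COLOR_RGB2HSV);v,u=np.mgrid[:480,:640]
    m=(u>=b[0])&(u<b[2])&(v>=b[1])&(v<b[3])&((hsv[...,0]<6)|(hsv[...,0]>174))&(hsv[...,1]>150)
    C=cloud(n,z["d"])[m]; C=C[C[:,2]>.114]; print(n,C.mean(0))
print(movel([*PIN,.039],max_speed=.12,threshold=8),get_position())
grasp(12); sleep(.3)
print(get_time(),get_position(),get_grip_width()*88,get_ft_force())
for n,b in (("scene",(340,150,500,290)),("top",(165,220,325,360))):
    im,d=get_image(n); cv2.imwrite(f"pics/{n[0]}5.png",cv2.resize(im[b[1]:b[3],b[0]:b[2],::-1],None,fx=4,fy=4,interpolation=cv2.INTER_CUBIC))
E
```

```text
(array([0.5922, 0.047 , 0.1199]), [array([-0.26,  0.04]), array([-0.26,  0.  ])]) [0.5923 0.0466 0.119 ] [0.5912 0.048 ]
top [0.5921 0.0465 0.1272]
scene [0.5974 0.0477 0.1247]
False [0.4824 0.237  0.0396]
16.275 [0.482  0.2381 0.0391] 12.725178601459474 [ 0.0371  5.6616 -1.6306]
```

View pics/s5.png

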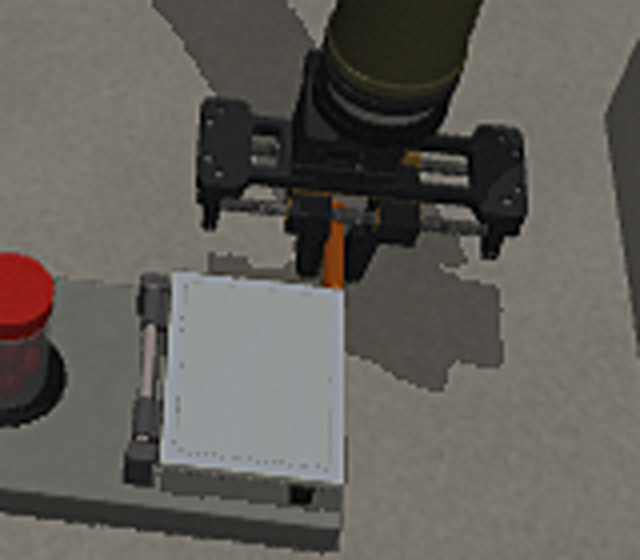

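The jar is within about 2 mm of the pad centre. The pin is between the fingers, with a grip width of 12.7 mm against the 14 mm pin. The +5.7 N in y and the 1.3 mm offset suggest the pin is really at y ≈ 0.238, so I'll use that. The first part of the swing comes next, with forces watched.

```bash
cat >> h.py <<'E'
HY=np.array([.4855,.1300,.058]); EY=np.array([-.032,.9995,0])
def pinp(phi,r=.108): return HY+r*(np.cos(phi)*EY+np.sin(phi)*np.array([0,0,1]))
def step(phi,s=.06):
    movel(pinp(phi)-[0,0,.019],max_speed=s)
    print(round(np.degrees(phi)),round(get_time(),2),np.round(get_position()+[0,0,.019]-pinp(phi),4),np.round(get_ft_force(),1),round(get_grip_width()*88,1),flush=True)
E
python3 - <<'E'
from h import *
for a in (8,16,24,32,40): step(np.radians(a))
for n,b in (("scene",(300,110,460,250)),("top",(165,200,325,340))):
    im,d=get_image(n); cv2.imwrite(f"pics/{n[0]}6.png",cv2.resize(im[b[1]:b[3],b[0]:b[2],::-1],None,fx=4,fy=4,interpolation=cv2.INTER_CUBIC))
E
```

```text
8 16.77 [-0.0001  0.0003  0.0002] [-1.2  5.  -2.9] 13.1
16 17.18 [-0.0001  0.0003  0.0002] [-2.1  5.3 -1.7] 13.2
24 17.57 [-0.0001  0.0005  0.0003] [-1.7  4.6 -0.2] 13.0
32 17.98 [-0.0001  0.0011  0.0005] [-1.1  6.1  0.6] 13.4
40 18.38 [-0.0002  0.0018  0.0007] [-1.   7.5  2.2] 13.4
```

View pics/s6.png

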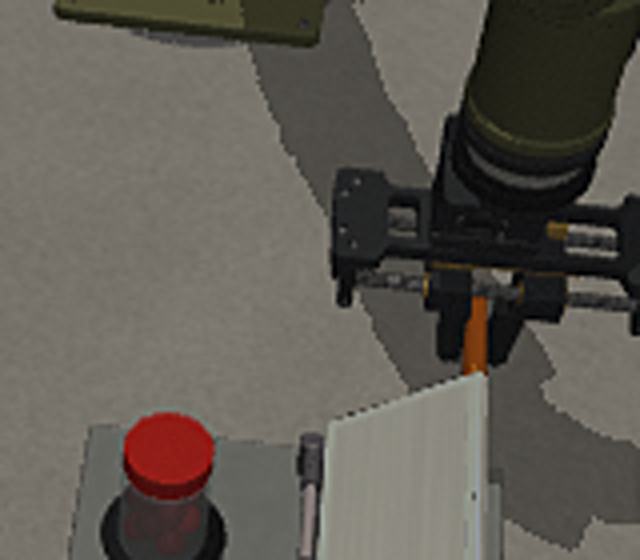

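The flap is following the fingers at about 40°; its edge is at crop (480,375). The steady outward force in +y suggests the hinge is 1–2 mm further in +y, so I'll shift my estimate by 1.2 mm and continue, slowing near the top.

```bash
sed -i 's/\.1300,\.058/.1312,.058/' h.py; python3 - <<'E'
from h import *
for a in (46,54,62,70,76): step(np.radians(a))
for a in (80,84,87): step(np.radians(a),.04)
sleep(.3); step(np.radians(88),.02); sleep(.3)
for n,b in (("scene",(300,90,460,230)),("top",(185,200,345,340))):
    im,d=get_image(n); np.savez(f"{n}7.npz",im=im,d=d); cv2.imwrite(f"pics/{n[0]}7.png",cv2.resize(im[b[1]:b[3],b[0]:b[2],::-1],None,fx=4,fy=4,interpolation=cv2.INTER_CUBIC))
E
```

```text
46 18.8 [-0.0002  0.0016  0.0008] [-2.4  6.3  2.8] 13.2
54 19.2 [-0.0002  0.0027  0.0012] [-3.6  8.3  7.2] 13.3
62 19.6 [-0.0001  0.0025  0.0015] [-3.2  7.6 10.6] 13.7
70 20.0 [-0.0001  0.0011  0.0015] [-3.5  5.5 11.8] 13.4
76 20.34 [-0.0001 -0.0005  0.0012] [-3.4  4.2 10.5] 13.0
80 20.68 [-0.0001 -0.0015  0.0008] [-2.4  1.3  8.5] 13.2
84 21.02 [-0.0001 -0.002   0.0004] [-2.3  1.   5.7] 13.0
87 21.32 [-0.0001 -0.0015  0.    ] [-0.2  0.3  4.4] 13.1
88 21.87 [-0.0002 -0.0001 -0.    ] [-2.2  0.3  4.7] 13.0
```

View pics/s7.png

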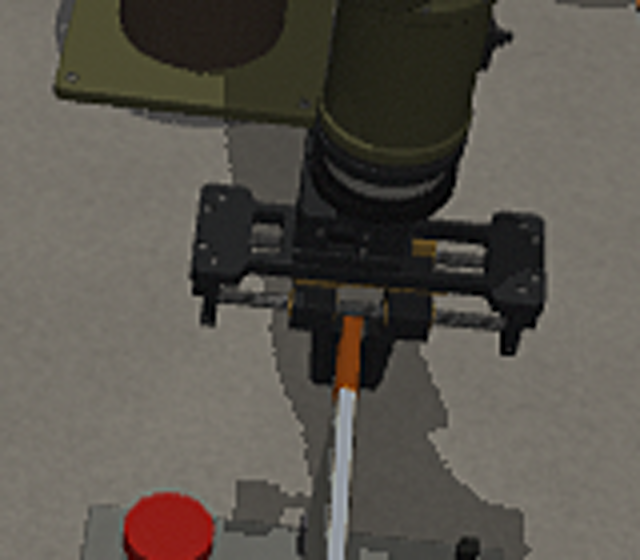

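View pics/t7.png

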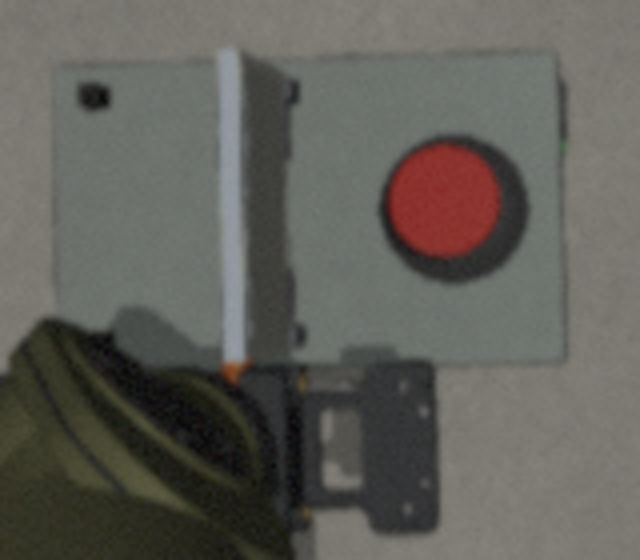

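The flap stands nearly upright. In the top view its upper edge runs from (242.1,212.1) to (243.1,290.4). I'll measure its lean against the hinge line, which was at (254.6,252.6) in the first top view.

```bash
python3 - <<'E'
from h import *
np.set_printoptions(precision=4,suppress=True)
a=atz("top",(242.1,212.1),.173);b=atz("top",(243.1,290.4),.173);print("edge",a,b)
h=atz("top",(254.6,252.6),.058);print("hinge rod top",h)
# same in scene: hinge rod crop s_stage (397,262)/5.5
h2=atz("scene",(305+397/5.5-.4,190+262/5.5-.4),.058);print("hinge scene",h2)
print("tri hinge",tri((254.6,252.6),(305+397/5.5-.4,190+262/5.5-.4)))
def yat(p,x,t=.032): return p[1]+(x-p[0])*t
X=.5885
for n,p in (("edgefar",a),("edgenear",b),("hingeT",h),("hingeS",h2)): print(n,yat(p,X))
print("from pad+85",yat(np.array([PAD[0]-.032*.085,PAD[1]+.085]),X),"my HY",yat(HY,X), "pin now",yat(get_position(),X),get_position())
# depth cloud of flap: top view fit y vs z on faces; scene
for n,bx in (("top",(238,210,248,288)),("scene",(378,186,395,235))):
    z=np.load(n+"7.npz");C=cloud(n,z["d"])[bx[1]:bx[3],bx[0]:bx[2]].reshape(-1,3)
    hi=C[C[:,2]>.164]; print(n,len(hi),"edge mean",hi.mean(0),"y@X",np.mean(hi[:,1]+(X-hi[:,0])*.032))
z=np.load("top7.npz");C=cloud("top",z["d"])
f=C[218:285,246:257].reshape(-1,3);f=f[(f[:,2]>.075)&(f[:,2]<.165)]
y=f[:,1]+(X-f[:,0])*.032;k=np.polyfit(f[:,2],y,1);print("face",len(f),k,"lean deg",np.degrees(np.arctan(k[0])),"face y at .058",np.polyval(k,.058))
E
```

```text
edge [0.6569 0.1385 0.173 ] [0.5188 0.1356 0.173 ]
hinge rod top [0.5887 0.1326 0.058 ]
hinge scene [0.5771 0.1327 0.058 ]
tri hinge (array([0.5881, 0.1311, 0.0729]), [array([-0.35,  0.04]), array([-0.36,  0.02])])
edgefar 0.1362784994501279
edgenear 0.137794070081599
hingeT 0.13260919191859483
hingeS 0.1330180872013998
from pad+85 0.13300064 my HY 0.134496 pin now 0.1383012858093781 [0.4852 0.135  0.1469]
top 500 edge mean [0.5912 0.1359 0.1773] y@X 0.13586136810353247
scene 270 edge mean [0.5978 0.1359 0.1905] y@X 0.13559631632218136
face 630 [0.0438 0.1248] lean deg 2.507064602325639 face y at .058 0.12731933590772399
```

The mirror face fit gives a lean of 2.5° away from the jar, and the edge against the hinge gives about 2°. That means moving the pin roughly 4.3 mm in -y.

```bash
python3 - <<'E'
from h import *
np.set_printoptions(precision=4,suppress=True)
p=get_position(); t=np.array([.4856,.1305,.147]); movel(t,max_speed=.015); sleep(.5)
grasp(15); sleep(.5)
print(get_time(),get_position(),get_ft_force(),get_grip_width()*88)
im,d=get_image("top");C=cloud("top",d);X=.5885
for (c0,c1) in ((246,257),(247,256)):
    f=C[218:285,c0:c1].reshape(-1,3);f=f[(f[:,2]>.075)&(f[:,2]<.165)]
    y=f[:,1]+(X-f[:,0])*.032;k=np.polyfit(f[:,2],y,1);print("face",len(f),k,"lean deg",np.degrees(np.arctan(k[0])))
hi=C[210:288,238:250].reshape(-1,3);hi=hi[hi[:,2]>.166];print("edge y",np.mean(hi[:,1]+(X-hi[:,0])*.032))
cv2.imwrite("pics/t8.png",cv2.resize(im[200:340,185:345,::-1],None,fx=4,fy=4,interpolation=cv2.INTER_CUBIC))
im,d=get_image("scene");cv2.imwrite("pics/s8.png",cv2.resize(im[90:290,280:460,::-1],None,fx=3,fy=3,interpolation=cv2.INTER_CUBIC))
cv2.imwrite("pics/full8.png",im[:,:,::-1])
E
```

```text
23.9333 [0.4854 0.1304 0.1469] [-2.0098  0.9681 -2.6336] 13.06471461584899
face 502 [0.0025 0.1271] lean deg 0.1418040228591507
face 472 [0.0032 0.127 ] lean deg 0.1838721860493931
edge y 0.13121687515713604
```

View pics/t8.png

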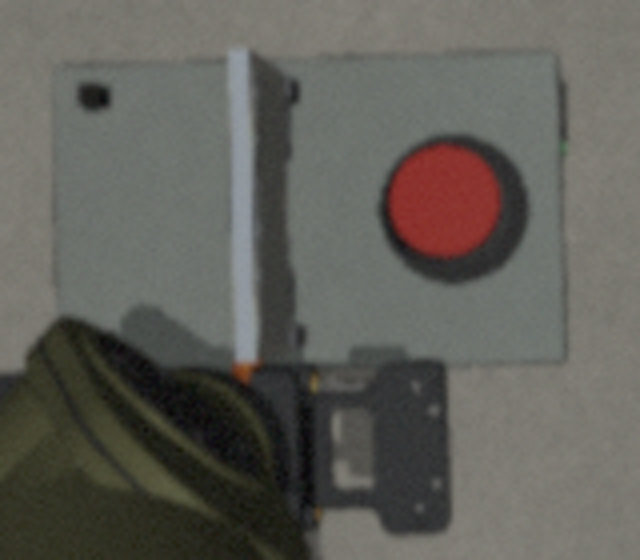

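View pics/s8.png

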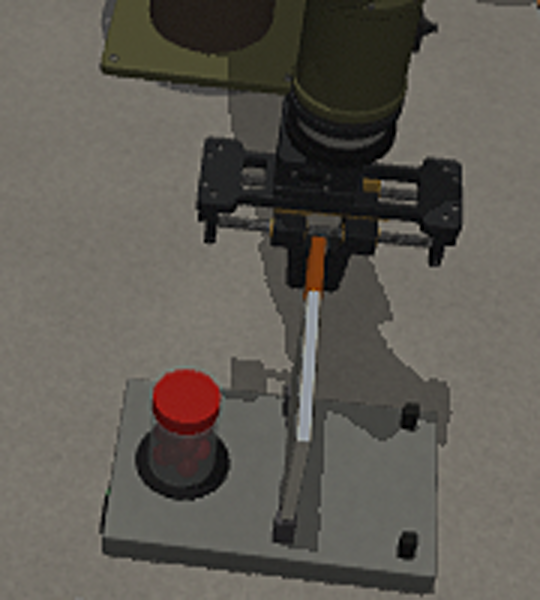

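The pictures show the flap upright, with a measured lean of about 0.2°, held by the pin at crop (315,265). The jar stands untouched on the pad at crop (185,440). I'll hand in.

```bash
python3 - <<'E'
from h import *
print(get_position(),get_grip_width()*88,get_ft_force(),abs(get_joint_velocities()).max())
finish_job(); print(get_time())
E
```

```text
[0.4854005  0.13040433 0.14689222] 13.014854866654776 [-2.40955819  1.21853882 -1.29425596] 0.0010098709977003754
the job is handed in; nothing more can be done
the job is handed in; nothing more can be done
```

I put the red-capped jar on the pad, let go of it, then swung the mirror flap up by its pin. The job was handed in at about 24 s with the pin still gripped. The hand-in gives no verdict, so what follows is from my own checks.

- **Jar:** it stands upright, about 1–2 mm from the pad's centre, and looked unchanged in the last pictures.
- **Flap:** the first stop leaned about 2.5° away from the jar, so I moved the pin 4.5 mm. The last depth fit of the mirror face showed 0.1–0.2° from upright. The arm was still and the grip reading was 13.0 mm on the 14 mm pin, commanded at 15 N.
- **Other objects:** the arm never went near the tally counter. In the tray it went only to the red-capped jar, and the white-capped jar and the cup looked unmoved after the lift. I did not measure any of the three again at the end.

**Disagreements:**
- My first pin position was about 1 mm off in y, which showed as a 5.7 N side force on gripping. I corrected it before the swing.
- My hinge estimate, moved 1.2 mm during the swing, was also slightly off. It gave about 13 N of side and vertical force mid-swing.
- The triangulated hinge height read 73 mm against the stated 58 mm, because I could not match the same point on the rod in both views. I used 58 mm.

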